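# Fold the lid stay and shut the frame builder's chest

## Task

Shut the plywood tool chest: lift the wooden tube block off its rim and set it down on the cutting mat, slot side down and wholly on the mat; break the folding lid stay by pushing the bar at its knee towards the lid's hinge; then lower the lid, without letting it slam, until it is fully shut. Leave the bottle, the tape and the steel tube where they stand.

Things in the scene. Friction and masses are not known exactly. Their poses are not given: they have to be found in the camera images.
- chest: Open plywood chest, fixed to the bench, 240 (x) x 180 (y) x 100 mm high, walls 9 mm, dark steel corners. Origin: centre of its underside, z up. The lid is hinged along the top of its +y wall; the folding stay is inside its +x end; the tube block straddles its -y wall. Nothing inside it is handled.
- hinge (a point): Middle of the lid's hinge axis, on top of the chest's +y wall (chest frame 0, 90, 100 mm); it runs along the chest's x. In the plane across it, as (mm towards the chest's -y, mm up) from the axis, the knee bar goes from (72, 49) locked to (56, 35) with the lid at 1.12 rad, (52, 30) at 1.05 and (39, 0) shut. The stay's links are 71 mm long, pinned to lid and end wall 110 mm from the axis.
- lid (a joint): Angle of the plywood lid, rad: 0 = fully shut, 1.187 = propped open by the locked stay, leaning over the chest. About 0.42 kg. The hinge is stiff (friction 0.6 N m): with the stay broken the lid stays where it is left, and must be pushed down all the way with about 1 to 6 N on its outer face near the free edge.
- lid_edge (a point): Middle of the lid's free edge, on its outer face, 180 mm along the lid from the hinge axis and 26 mm off the hinge's plane. The lid is 240 x 180 mm and 26 mm deep: an 8 mm panel with 18 mm skirts below it, which end at the hinge's height when shut. The point turns with the lid; shut, its axes are the chest's.
- knee (a joint): Fold of the lid stay, rad: 0 = folded up (lid shut), 2.80 = dead straight, 2.887 = locked 3 mm past straight against its stop (as at the start). Locked, it does not let the lid down. Pushed through straight towards the hinge it breaks, with a few newtons; below 2.4 it is well broken, which also draws the lid down by a few degrees.
- knee_bar (a point): Middle of the steel cross-bar at the stay's knee, 18 mm diameter, 60 mm long along the chest's x (the point is at 72 mm in chest x, the bar from 47 to 107 mm). It lies under the leaning lid: reach it with the tool tilted about 40 degrees, coming from above and the chest's -y side, and push it about 25 mm towards the hinge and down, then leave it.
- block: Loose wooden tube-clamping block, 90 (x) x 44 (y) x 60 mm high, 0.08 to 0.17 kg, a dark 26 mm hole showing at each end. Origin: centre of its underside, z up. A slot 13 mm wide and 22 mm deep runs along x in its underside; with it the block sits astride the chest's -y wall (its origin then 22 mm below the rim). It is gripped across its 44 mm width.
- mat: Green cutting mat, flat and fixed, 220 (x) x 160 (y) x 3 mm. Origin: centre of its underside.
- oil_bottle: Bystander: white bottle with a black cap, 60 mm diameter, 150 mm high, standing. Origin: centre of its underside.
- tape: Bystander: roll of tape lying flat, 100 mm diameter, 30 mm high. Origin: centre of its underside.
- tube: Bystander: steel tube offcut standing on end, 44 mm diameter, 130 mm high. Origin: centre of its underside.
Mind the look-alikes: they are no part of the job. What is meant by the block is not green or pink, and is the smaller of those in its own colour.

How it is judged:
By the outcome, as a careful person would: the job done as asked, in the order asked, and still so for the second after the job is handed in, with the robot touching nothing.
It also fails if it takes over 64 s, if anything falls off the work surface, if the arm or the gripper's body presses on something with over 40 N, if the wrist force passes 120 N, or if a joint passes its speed limit or range.

## Robot

A 6-joint arm with a two-finger parallel gripper is mounted at the origin on the work surface. World frame = base frame: x ahead of the robot, y to its left, z up, the work surface at z = 0. Lengths are in mm, angles in rad, forces in N, time in s.
With the tool pointing down it reaches from about 350 to 775 mm from the base axis. Payload 7.3 kg.
Tool frame: the origin (TCP) lies between the finger pads; the fingertips stand 25 mm ahead of it and the grasp point (between the pads) lies 6 mm ahead of it; z points along the fingers, y is the line along which they close (so a half turn about z gives the same grasp; the last joint's range is limited). The gripper opens to 92 mm and grips with 3 to 60 N. Pads are 19 mm wide; open, the fingers measure 130 mm over their backs; the gripper's body (75 mm by 190 mm) begins 47 mm behind the grasp point.
Start: joints at [-1.4, 0.342, 1.524, -0, 1.275, -0.146], TCP at [163.574, -498.885, 251.741] pointing down, gripper open.
Joint ranges: [-2.53, 2.53], [-0.77, 2.02], [0.04, 2.7], [-1, 4.14], [0.28, 2.66], [-3.11, 3.11]. Speed limits (rad/s): [2.57, 2.57, 3.14, 3.14, 3.14, 3.14].

## Interface

Orientations are given as [roll, pitch, yaw] about the fixed x, y, z axes, in that order (R = Rz(yaw) Ry(pitch) Rx(roll)).
In Python, from plant import bot gives the robot as it stands.
- The arm moves only by the tool play_rows, never from a script. Its argument "commands" is a list of rows, each an object of numbers: "x", "y", "z": the shift along the tool's x, y, z in m; "twist": the turn about the tool's z in degrees. In form: [{"x": .., "y": .., "z": .., "twist": ..}, ...]. A call has exactly 8 rows; each row is the pose to reach, as a shift and turn from the pose commanded when the call began, along the tool's axes at that moment; what a row does not reach only later rows make up. A row lasts 1/10 s, in which the tool goes at most 50 mm and 8.59 degrees, less where a joint would pass 70% of its speed; a pose out of reach is approached as far as the arm can. A call with a gripper value outside its range is refused whole. "jaw" is the closure, from 0 (fully open) to 1 (shut), set as the call begins (left out, the last holds). The fingers move at their own pace and stop on an object; the grip force is fixed at half the most. Time passes only in rows, so rows that repeat a pose let the fingers close, or fill a call up. It gives the time, the measured TCP pose, the force, the opening and the grip force at its end, in the units of the state.
- bot.get_obs(): the state, without advancing time (a new reading comes with each control period).
- bot.capture(name): name is "scene" or "top" or "wrist"; returns a dict with "pixels" (384x512x3 uint8, red, green, blue), "fx", "fy", "cx", "cy" (pixels), "eye" and "rotation" of the camera in the world. Camera axes: x right, y down, z forward; pixel columns grow to the right and rows downward; lengths in mm; the calibration is good to about 2 mm. The wrist camera is an equidistant fisheye: a pixel r from the principal point sees the ray r / f radians off the axis. A picture is of the moment at which its call begins. There is no depth.
- bot.close_job(): hands the job in; it is judged then, once.
The state is a dict: "time": time; "joint_positions": joint angles; "dq": joint speeds; "tau": joint torques, N m; "tool_pos": TCP position; "tcp_rot": TCP orientation; "contact_force": force on the tool from outside, world axes, zero at the start; "moment": the same for the moment, N m; "grip_width": finger opening in mm; "finger_force": force on a finger pad.
Only numpy, scipy, OpenCV 4.12 (cv2) and the standard library are available. Lean on these libraries where they do the work, as an engineer would, in place of code of your own. Each camera call takes 0.05 s, during which the arm holds its last target. There are 200 camera calls.

## Working session

There is one attempt and no reset: what is moved stays moved. The work goes in short steps, Python scripts to look and compute and a tool call to move; the robot and the scene stay as the last step left them, time stands still between calls to the robot, and variables do not carry over. Pictures are saved under pics/ and viewed, at most 10 in all, crops included, and the job is handed in when it is done.

Besides the shell and the picture viewer there is one more tool, called after ">>>" as name([rows], argument=value, ...), one row to a line, values as JSON. play_rows: Moves the arm, as the interface text tells. Its arguments: {"type":"object","properties":{"commands":{"type":"array"},"jaw":{"type":"number"}},"required":["commands"]}

```bash
mkdir -p pics; ls; python3 - <<'E'
from plant import bot
import cv2,numpy as np
o=bot.get_obs();print({k:np.round(v,3).tolist() for k,v in o.items()})
for n in("scene","top"):
    c=bot.capture(n);cv2.imwrite(f"pics/{n}0.png",c["pixels"][:,:,::-1])
    np.savez(f"{n}0.npz",**c)
    print(n,c["fx"],c["fy"],c["cx"],c["cy"],np.round(c["eye"],1).tolist(),np.round(c["rotation"],4).tolist())
a=cv2.imread("pics/scene0.png");b=cv2.imread("pics/top0.png")
E
```

```text
pics
{'time': 0.0, 'joint_positions': [-1.4, 0.343, 1.525, -0.0, 1.275, -0.146], 'dq': [-0.0, 0.001, -0.0, 0.001, 0.001, 0.001], 'tau': [-0.001, -43.124, -24.422, 0.072, 0.056, -0.0], 'tool_pos': [163.506, -498.502, 251.047], 'tcp_rot': [-3.14, -0.0, 0.317], 'contact_force': [0.015, -0.567, -0.588], 'moment': [-0.007, 0.016, -0.006], 'finger_force': 0.0, 'grip_width': 91.498}
scene 375.4348512058129 375.4348512058129 255.69647498577976 190.62896557047273 [1455.8, -469.1, 1071.0] [-2.3383, 0.0003, 1.1238]
top 387.4329621004725 387.4329621004725 251.36303628441763 190.33546404006913 [426.8, -47.0, 1511.4] [-3.0677, -0.0003, -1.593]
```

View pics/scene0.png

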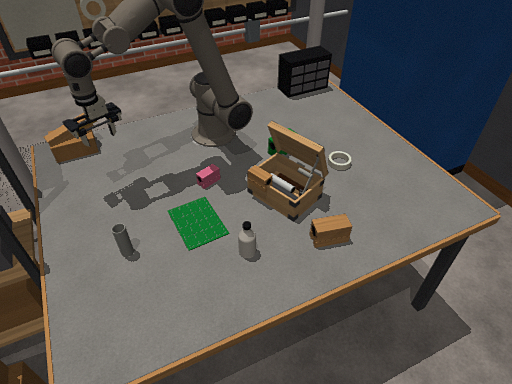

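View pics/top0.png

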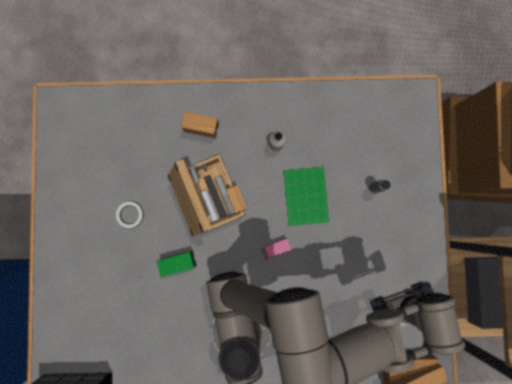

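The scene view shows the chest at about (288,180), the mat at (198,222), the bottle at (247,240), the tube at (122,240) and the tape at (340,160). There are five block candidates (scene pixels):
- pink at (208,177)
- green at (273,145)
- large wooden at (330,230)
- large wooden at (72,140)
- small wooden on the chest rim at (260,175), which is (237,197) in the top view

The rim block fits: it is wooden, the smallest in that colour, and sits astride the -y wall. I'll confirm it in one crop.

```bash
cat > h.py <<'E'
import numpy as np,cv2
from scipy.spatial.transform import Rotation as R
def RM(c):
    r=np.asarray(c["rotation"]); return r if r.shape==(3,3) else R.from_euler("xyz",r).as_matrix()
def ray(c,u,v):
    d=RM(c)@np.array([(u-c["cx"])/c["fx"],(v-c["cy"])/c["fy"],1.]);return np.asarray(c["eye"]),d/np.linalg.norm(d)
def onz(c,u,v,z):
    e,d=ray(c,u,v);return e+d*(z-e[2])/d[2]
def proj(c,p):
    q=RM(c).T@(np.asarray(p,float)-c["eye"]);return np.array([c["cx"]+c["fx"]*q[0]/q[2],c["cy"]+c["fy"]*q[1]/q[2]])
def tri(obs):
    A=np.zeros((3,3));b=np.zeros(3)
    for c,u,v in obs:
        e,d=ray(c,u,v);P=np.eye(3)-np.outer(d,d);A+=P;b+=P@e
    return np.linalg.solve(A,b)
E
python3 - <<'E'
from h import *
s=dict(np.load("scene0.npz"));t=dict(np.load("top0.npz"))
a=s["pixels"][115:225,238:338,::-1];b=t["pixels"][145:245,158:258,::-1]
a=cv2.resize(a[:100],(400,400),interpolation=cv2.INTER_CUBIC);b=cv2.resize(b,(400,400),interpolation=cv2.INTER_CUBIC)
cv2.imwrite("pics/crop0.png",np.hstack([a,b]))
# mat
hsv=cv2.cvtColor(t["pixels"],cv2.COLOR_RGB2HSV)
m=cv2.inRange(hsv,(45,120,60),(75,255,255))
for c in cv2.findContours(m,0,2)[0]:
    if cv2.contourArea(c)<100: continue
    box=cv2.boxPoints(cv2.minAreaRect(c.astype(np.float32)))
    print([np.round(onz(t,*p,3)[:2]).tolist() for p in box],box.round(1).tolist())
E
```

```text
[[278.0, 323.0], [309.0, 193.0], [247.0, 177.0], [215.0, 306.0]] [[156.1999969482422, 259.8999938964844], [189.8000030517578, 250.89999389648438], [194.10000610351562, 267.29998779296875], [160.5, 276.29998779296875]]
[[614.0, -178.0], [625.0, -333.0], [411.0, -345.0], [400.0, -192.0]] [[283.6000061035156, 170.39999389648438], [323.0, 166.6999969482422], [328.20001220703125, 221.3000030517578], [288.79998779296875, 225.0]]
```

View pics/crop0.png

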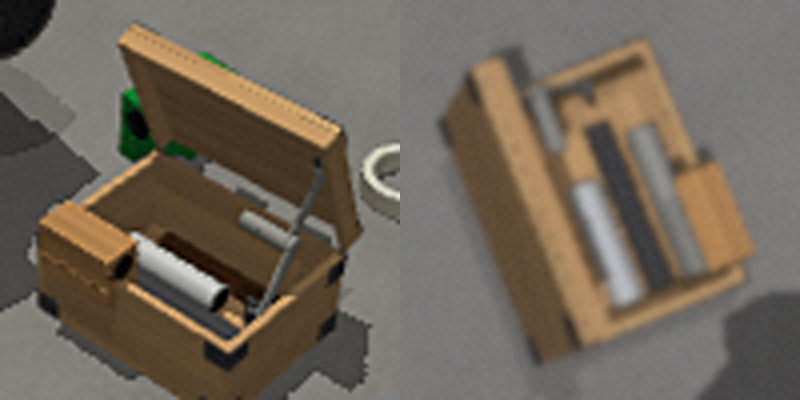

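The crop confirms the rim block: dark hole at its end, astride the -y wall, top centre at crop (715,210). The knee bar shows at scene crop (242,217)–(297,243). Next: chest pose.

```bash
python3 - <<'E'
from h import *
s=dict(np.load("scene0.npz"));t=dict(np.load("top0.npz"))
T=lambda x,y:((x-400)/4+158-.4,y/4+145-.4)
S=lambda x,y:(x/4+238-.4,y/4+115-.4)
A=onz(t,*T(650,38),100);B=onz(t,*T(747,275),100)
print("top +x-y",A,"-x-y",B,np.linalg.norm(A-B),"yaw",np.arctan2(*(A-B)[1::-1]))
C=onz(s,*S(235,350),100);D=onz(s,*S(346,258),100)
print("scene +x-y",C,"+x+y",D,np.linalg.norm(C-D))
E=onz(s,*S(60,200),138)
bt=[onz(t,*T(*p),138) for p in((675,170),(708,158),(757,250),(717,268))]
print("block top",np.round(bt),np.mean(bt,0))
b=[onz(s,*S(*p),138) for p in((40,213),(75,200),(138,238),(105,262))]
print("block top scene",np.round(b),np.mean(b,0))
# try chest pose
best=None
yaw=np.arctan2(*(A-B)[1::-1])
ex=np.array([np.cos(yaw),np.sin(yaw),0]);ey=np.array([-ex[1],ex[0],0])
M=((A+B)/2+ (C+A)/2-120*ex)/2; ctr=M+90*ey;ctr[2]=0
print("chest",ctr,yaw)
img={}
for nm,c,k in(("s",s,S),("t",t,T)):
    im=cv2.resize(c["pixels"][:,:,::-1],None,fx=4,fy=4,interpolation=cv2.INTER_CUBIC)
    P=lambda x,y,z:tuple(int(v) for v in 4*(proj(c,ctr+x*ex+y*ey+[0,0,z])+.5))
    for q in((120,-90),(-120,-90),(120,90),(-120,90)): cv2.circle(im,P(*q,100),3,(0,0,255),-1)
    for q in((120,-90),(-120,-90),(120,90)): cv2.circle(im,P(*q,0),3,(255,0,0),-1)
    for x in(47,107): cv2.circle(im,P(x,90-72,149),3,(0,255,255),-1)
    th=1.187
    for x in(-120,0,120): cv2.circle(im,P(x,90-(180*np.cos(th)-26*np.sin(th)),100+180*np.sin(th)+26*np.cos(th)),3,(255,0,255),-1)
    x0,y0=(238,115) if nm=="s" else (158,145)
    img[nm]=im[y0*4:y0*4+440,x0*4:x0*4+400]
cv2.imwrite("pics/chk.png",np.hstack([img["s"],img["t"]]))
E
```

```text
top +x-y [667.42382389  62.31838045 100.        ] -x-y [447.92236891 -22.32162801 100.        ] 235.25479754455824 yaw 0.3680322639572876
scene +x-y [665.31722095  72.24942027 100.        ] +x+y [604.2541819  230.58637317 100.        ] 169.70352203644225
block top [[542.  39. 138.]
 [552.  10. 138.]
 [469. -32. 138.]
 [454.   3. 138.]] [504.34155943   4.93539665 138.        ]
block top scene [[457. -25. 138.]
 [454.  13. 138.]
 [530.  43. 138.]
 [546.  -0. 138.]] [496.81634387   7.7656278  138.        ]
chest [523.65936887 106.0276681    0.        ] 0.3680322639572876
```

View pics/chk.png

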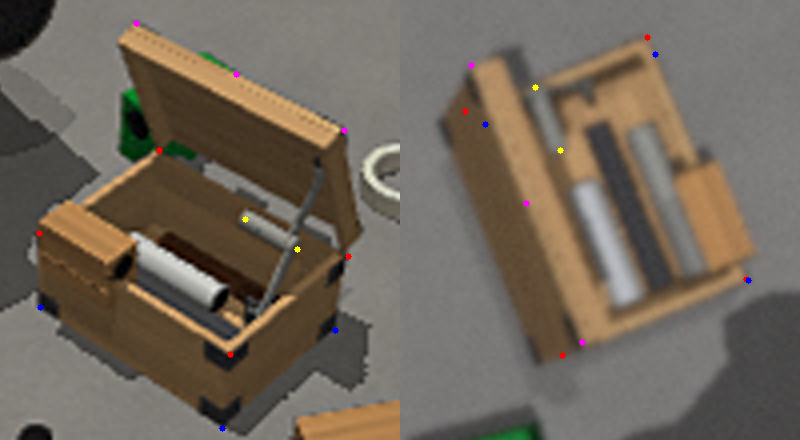

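>>> play_rows([
  {"x": 0.02, "y": -0.016, "z": 0, "twist": -1},
  {"x": 0.05, "y": -0.04, "z": 0, "twist": -2},
  {"x": 0.085, "y": -0.067, "z": 0, "twist": -2.9},
  {"x": 0.122, "y": -0.096, "z": 0, "twist": -2.9},
  {"x": 0.16, "y": -0.126, "z": 0, "twist": -2.9},
  {"x": 0.198, "y": -0.155, "z": 0, "twist": -2.9},
  {"x": 0.236, "y": -0.185, "z": 0, "twist": -2.9},
  {"x": 0.274, "y": -0.215, "z": 0, "twist": -2.9},
], jaw=0.3)

```text
time: 0.9
tool_pos: [357.5, -207.4, 251.6]
tcp_rot: [-3.142, 0.0, 0.367]
contact_force: [0.1, -0.6, -0.3]
grip_width: 64.5
finger_force: 0.0
```

```bash
cat >> h.py <<'E'
def go(x,y,z,yaw=None):
    from plant import bot
    o=bot.get_obs();r=R.from_euler("xyz",o["tcp_rot"]);d=r.inv().apply(np.array([x,y,z])-o["tool_pos"])
    print("t",round(o["time"],2),"pos",np.round(o["tool_pos"],1),"rot",np.round(o["tcp_rot"],3),"F",np.round(o["contact_force"],1),"w",round(o["grip_width"],1))
    print("shift m",np.round(d/1000,4),"twist",None if yaw is None else round(np.degrees(o["tcp_rot"][2]-yaw),1))
E
python3 -c "from h import *;go(501,6,225,.368)"
```

```text
t 0.9 pos [ 357.5 -207.4  251.6] rot [-3.142  0.     0.367] F [ 0.1 -0.6 -0.3] w 64.5
shift m [ 0.2105 -0.1477  0.0266] twist -0.1
```

>>> play_rows([
  {"x": 0.036, "y": -0.025, "z": 0.005},
  {"x": 0.072, "y": -0.05, "z": 0.01},
  {"x": 0.108, "y": -0.075, "z": 0.015},
  {"x": 0.144, "y": -0.1, "z": 0.02},
  {"x": 0.175, "y": -0.122, "z": 0.024},
  {"x": 0.196, "y": -0.138, "z": 0.0266},
  {"x": 0.2105, "y": -0.1477, "z": 0.0266},
  {"x": 0.2105, "y": -0.1477, "z": 0.0266},
])

```text
invalid input at $.commands[0]: expected keys x, y, z, twist
```

```bash
python3 - <<'E'
from h import *
from plant import bot
c=bot.capture("wrist");np.savez("w1.npz",**c)
go(501,6,124,.368)
im=c["pixels"][:,:,::-1].copy()
def fproj(p):
    q=RM(c).T@(np.asarray(p,float)-c["eye"]);th=np.arctan2(np.hypot(q[0],q[1]),q[2]);n=q[:2]/np.hypot(q[0],q[1])
    return np.array([c["cx"],c["cy"]])+c["fx"]*th*n
print(c["fx"],c["eye"],c["rotation"])
ex=np.array([np.cos(.368),np.sin(.368),0]);ey=np.array([-ex[1],ex[0],0])
for sx in(-45,45):
  for sy in(-22,22):
    cv2.circle(im,tuple(int(v) for v in fproj(np.array([501,6,138])+sx*ex+sy*ey)),2,(0,0,255),-1)
cv2.imwrite("pics/w1.png",cv2.resize(im,(768,576)))
E
```

```text
t 0.95 pos [ 360.4 -201.5  251.7] rot [-3.139e+00 -3.000e-03  3.720e-01] F [ 0.6  5.2 -0.6] w 64.2
shift m [ 0.206  -0.1419  0.1287] twist 0.2
297.3186396354542 [ 421.34563072 -181.78727119  384.48198078] [ 2.88000381e+00  2.06148231e-04 -1.20416492e+00]
```

View pics/w1.png

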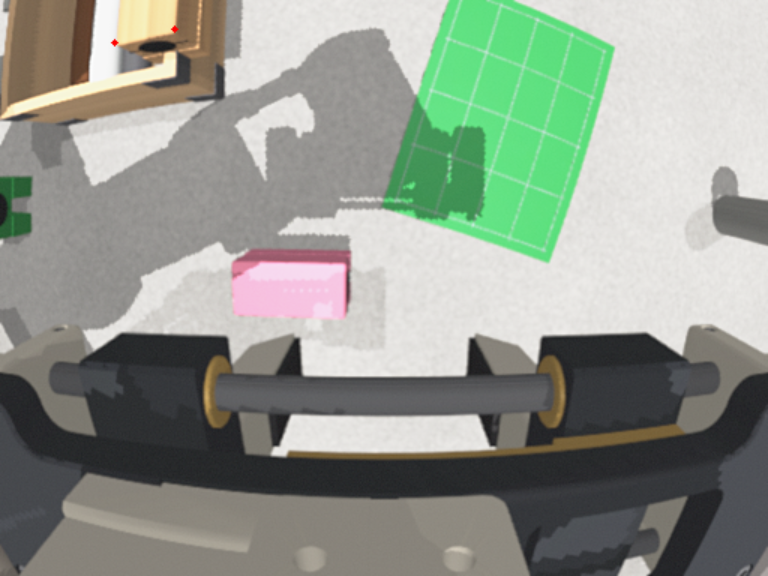

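>>> play_rows([
  {"x": 0.036, "y": -0.025, "z": 0.005, "twist": 0},
  {"x": 0.072, "y": -0.05, "z": 0.01, "twist": 0},
  {"x": 0.108, "y": -0.075, "z": 0.015, "twist": 0},
  {"x": 0.144, "y": -0.1, "z": 0.02, "twist": 0},
  {"x": 0.175, "y": -0.122, "z": 0.024, "twist": 0},
  {"x": 0.196, "y": -0.138, "z": 0.0266, "twist": 0},
  {"x": 0.2105, "y": -0.148, "z": 0.0266, "twist": 0},
  {"x": 0.2105, "y": -0.148, "z": 0.0266, "twist": 0},
])

```text
time: 1.75
tool_pos: [500.8, 6.2, 224.5]
tcp_rot: [-3.141, 0.001, 0.37]
contact_force: [-0.4, -1.1, -0.8]
grip_width: 64.4
finger_force: 0.0
```

```bash
python3 - <<'E'
from h import *
from plant import bot
c=bot.capture("wrist")
go(501,6,124,.368)
im=c["pixels"][:,:,::-1].copy()
def fproj(p):
    q=RM(c).T@(np.asarray(p,float)-c["eye"]);th=np.arctan2(np.hypot(q[0],q[1]),q[2]);n=q[:2]/np.hypot(q[0],q[1])
    return np.array([c["cx"],c["cy"]])+c["fx"]*th*n
ex=np.array([np.cos(.368),np.sin(.368),0]);ey=np.array([-ex[1],ex[0],0])
for sx in(-45,45):
  for sy in(-22,22):
    cv2.circle(im,tuple(int(v) for v in fproj(np.array([501,6,138])+sx*ex+sy*ey)),1,(0,0,255),-1)
ctr=np.array([523.7,106,0])
for x in(-120,120): cv2.circle(im,tuple(int(v) for v in fproj(ctr+x*ex-90*ey+[0,0,100])),1,(255,0,0),-1)
for x in(47,107): cv2.circle(im,tuple(int(v) for v in fproj(ctr+x*ex+18*ey+[0,0,149])),1,(255,0,255),-1)
cv2.imwrite("pics/w2.png",cv2.resize(im,(768,576),interpolation=cv2.INTER_CUBIC))
E
```

```text
t 1.8 pos [500.2   5.1 224.5] rot [-3.141e+00  1.000e-03  3.690e-01] F [-0.4  0.6  0.9] w 64.4
shift m [ 0.0012 -0.0005  0.1005] twist 0.1
```

View pics/w2.png

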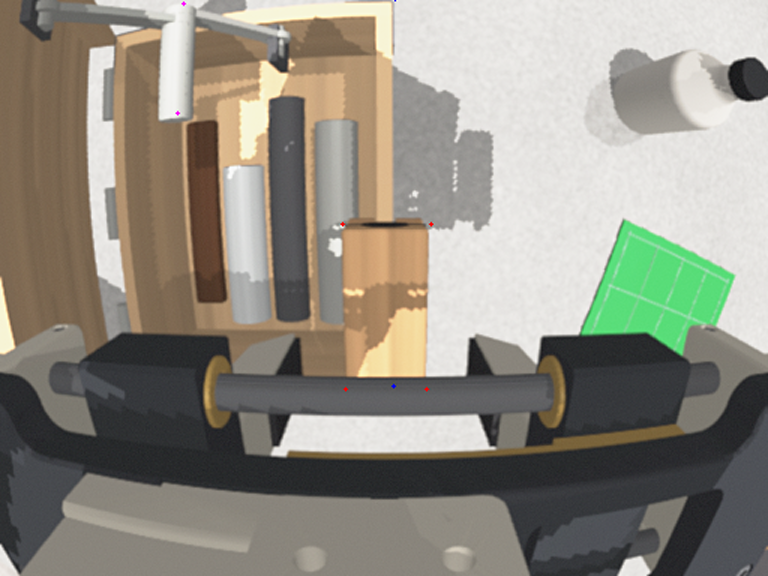

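The wrist view shows the predicted block corners (red, (344,225)–(428,225)) and the bar (magenta, (178,113)) landing on the real ones, with the block centred between the fingers. I'll descend and grip.

>>> play_rows([
  {"x": 0.001, "y": 0, "z": 0.02, "twist": 0},
  {"x": 0.001, "y": 0, "z": 0.04, "twist": 0},
  {"x": 0.001, "y": 0, "z": 0.06, "twist": 0},
  {"x": 0.001, "y": 0, "z": 0.078, "twist": 0},
  {"x": 0.001, "y": 0, "z": 0.09, "twist": 0},
  {"x": 0.001, "y": 0, "z": 0.098, "twist": 0},
  {"x": 0.001, "y": 0, "z": 0.1, "twist": 0},
  {"x": 0.001, "y": 0, "z": 0.1, "twist": 0},
])

```text
time: 2.6
tool_pos: [501.3, 4.6, 125.3]
tcp_rot: [3.141, -0.0, 0.367]
contact_force: [-0.3, 0.3, 0.0]
grip_width: 64.6
finger_force: 0.0
```

>>> play_rows([
  {"x": 0, "y": 0, "z": 0, "twist": 0},
  {"x": 0, "y": 0, "z": 0, "twist": 0},
  {"x": 0, "y": 0, "z": 0, "twist": 0},
  {"x": 0, "y": 0, "z": 0, "twist": 0},
  {"x": 0, "y": 0, "z": 0, "twist": 0},
  {"x": 0, "y": 0, "z": 0, "twist": 0},
  {"x": 0, "y": 0, "z": 0, "twist": 0},
  {"x": 0, "y": 0, "z": -0.004, "twist": 0},
], jaw=1)

```text
time: 3.4
tool_pos: [500.8, 4.9, 128.7]
tcp_rot: [-3.141, 0.001, 0.367]
contact_force: [-0.3, -0.1, -1.1]
grip_width: 43.7
finger_force: 30.0
```

```bash
python3 -c "from h import *;go(512,-262,49,.368)"
```

```text
t 3.4 pos [500.8   4.9 128.7] rot [-3.141e+00  1.000e-03  3.670e-01] F [-0.3 -0.1 -1.1] w 43.7
shift m [-0.0853  0.2531  0.0797] twist -0.0
```

>>> play_rows([
  {"x": 0, "y": 0, "z": -0.015, "twist": 0},
  {"x": 0, "y": 0, "z": -0.035, "twist": 0},
  {"x": 0, "y": 0, "z": -0.05, "twist": 0},
  {"x": -0.006, "y": 0.02, "z": -0.055, "twist": 0},
  {"x": -0.018, "y": 0.055, "z": -0.055, "twist": 0},
  {"x": -0.032, "y": 0.095, "z": -0.055, "twist": 0},
  {"x": -0.045, "y": 0.135, "z": -0.055, "twist": 0},
  {"x": -0.058, "y": 0.172, "z": -0.05, "twist": 0},
])

```text
time: 4.2
tool_pos: [508.9, -178.4, 179.5]
tcp_rot: [3.141, -0.001, 0.367]
contact_force: [0.3, -0.8, -1.4]
grip_width: 43.7
finger_force: 30.0
```

```bash
python3 -c "from h import *;go(512,-262,60,.368)"
```

```text
t 4.2 pos [ 508.9 -178.4  179.5] rot [ 3.141e+00 -1.000e-03  3.670e-01] F [ 0.3 -0.8 -1.4] w 43.7
shift m [-0.0272  0.079   0.1196] twist -0.0
```

>>> play_rows([
  {"x": -0.01, "y": 0.03, "z": 0.02, "twist": 0},
  {"x": -0.019, "y": 0.054, "z": 0.045, "twist": 0},
  {"x": -0.025, "y": 0.071, "z": 0.07, "twist": 0},
  {"x": -0.027, "y": 0.078, "z": 0.09, "twist": 0},
  {"x": -0.027, "y": 0.079, "z": 0.105, "twist": 0},
  {"x": -0.027, "y": 0.079, "z": 0.114, "twist": 0},
  {"x": -0.027, "y": 0.079, "z": 0.119, "twist": 0},
  {"x": -0.027, "y": 0.079, "z": 0.119, "twist": 0},
])

```text
time: 5.0
tool_pos: [511.9, -259.6, 59.8]
tcp_rot: [-3.141, 0.001, 0.368]
contact_force: [0.2, 0.0, -1.4]
grip_width: 43.9
finger_force: 30.0
```

>>> play_rows([
  {"x": 0, "y": 0, "z": 0.003, "twist": 0},
  {"x": 0, "y": 0, "z": 0.005, "twist": 0},
  {"x": 0, "y": 0, "z": 0.007, "twist": 0},
  {"x": 0, "y": 0, "z": 0.008, "twist": 0},
  {"x": 0, "y": 0, "z": 0.009, "twist": 0},
  {"x": 0, "y": 0, "z": 0.0095, "twist": 0},
  {"x": 0, "y": 0, "z": 0.0095, "twist": 0},
  {"x": 0, "y": 0, "z": 0.0095, "twist": 0},
])

```text
time: 5.8
tool_pos: [512.0, -260.0, 50.7]
tcp_rot: [3.141, -0.0, 0.367]
contact_force: [-0.1, 0.5, -1.6]
grip_width: 44.0
finger_force: 30.0
```

>>> play_rows([
  {"x": 0, "y": 0, "z": 0.0005, "twist": 0},
  {"x": 0, "y": 0, "z": 0.001, "twist": 0},
  {"x": 0, "y": 0, "z": 0.0012, "twist": 0},
  {"x": 0, "y": 0, "z": 0.0014, "twist": 0},
  {"x": 0, "y": 0, "z": 0.0016, "twist": 0},
  {"x": 0, "y": 0, "z": 0.0018, "twist": 0},
  {"x": 0, "y": 0, "z": 0.002, "twist": 0},
  {"x": 0, "y": 0, "z": 0.002, "twist": 0},
])

```text
time: 6.6
tool_pos: [512.1, -260.0, 50.6]
tcp_rot: [3.141, -0.0, 0.367]
contact_force: [-5.5, 2.3, 15.3]
grip_width: 43.9
finger_force: 30.0
```

>>> play_rows([
  {"x": 0, "y": 0, "z": -0.001, "twist": 0},
  {"x": 0, "y": 0, "z": -0.001, "twist": 0},
  {"x": 0, "y": 0, "z": -0.001, "twist": 0},
  {"x": 0, "y": 0, "z": -0.001, "twist": 0},
  {"x": 0, "y": 0, "z": -0.02, "twist": 0},
  {"x": 0, "y": 0, "z": -0.05, "twist": 0},
  {"x": 0, "y": 0, "z": -0.09, "twist": 0},
  {"x": 0, "y": 0, "z": -0.13, "twist": 0},
], jaw=0.3)

```text
time: 7.4
tool_pos: [511.7, -259.7, 179.4]
tcp_rot: [-3.14, 0.001, 0.367]
contact_force: [0.9, -0.7, -0.5]
grip_width: 63.9
finger_force: 0.0
```

```bash
python3 - <<'E'
from h import *
from plant import bot
c=bot.capture("scene")
cv2.imwrite("pics/s2.png",cv2.resize(c["pixels"][100:280,130:370,::-1],(720,540),interpolation=cv2.INTER_CUBIC))
go(512,-262,250,.368);print(bot.get_obs()["joint_positions"])
E
```

```text
t 7.45 pos [ 514.5 -261.4  186.9] rot [ 3.133 -0.006  0.368] F [ 2.6 -1.6  4.6] w 64.0
shift m [-0.0021  0.0002 -0.0632] twist -0.0
[-6.02940139e-01  4.87488035e-01  1.48196591e+00  1.91194140e-06
  1.16148012e+00  6.00257253e-01]
```

View pics/s2.png

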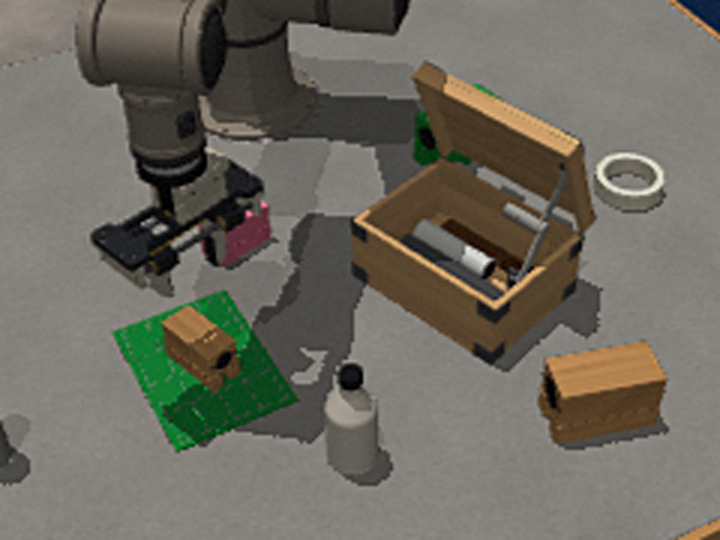

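The block now stands slot-down on the mat (crop (200,345)). The rows give no tilt directly, so I'll check in free space how the arm behaves when approaching an out-of-reach pose.

>>> play_rows([
  {"x": 0.03, "y": 0.033, "z": -0.03, "twist": 0},
  {"x": 0.06, "y": 0.067, "z": -0.06, "twist": 0},
  {"x": 0.09, "y": 0.1, "z": -0.06, "twist": 0},
  {"x": 0.12, "y": 0.134, "z": -0.06, "twist": 0},
  {"x": 0.15, "y": 0.167, "z": -0.06, "twist": 0},
  {"x": 0.18, "y": 0.2, "z": -0.06, "twist": 0},
  {"x": 0.21, "y": 0.234, "z": -0.06, "twist": 0},
  {"x": 0.24, "y": 0.268, "z": -0.06, "twist": 0},
])

```text
time: 8.25
tool_pos: [757.2, -385.4, 213.4]
tcp_rot: [3.125, -0.016, 0.368]
contact_force: [-0.9, -0.6, 0.3]
grip_width: 64.0
finger_force: 0.0
```

```bash
python3 -c "
from h import *;go(512,-262,250,.368)
from plant import bot;print(np.round(bot.get_obs()['joint_positions'],3))"
```

```text
t 8.25 pos [ 757.2 -385.4  213.4] rot [ 3.125 -0.016  0.368] F [-0.9 -0.6  0.3] w 64.0
shift m [-0.1839 -0.2025 -0.043 ] twist -0.0
[-0.562  1.177  0.036  0.003  1.905  0.643]
```

>>> play_rows([
  {"x": -0.03, "y": -0.033, "z": 0, "twist": 0},
  {"x": -0.06, "y": -0.067, "z": 0, "twist": 0},
  {"x": -0.09, "y": -0.1, "z": 0, "twist": 0},
  {"x": -0.12, "y": -0.134, "z": 0, "twist": 0},
  {"x": -0.15, "y": -0.167, "z": 0, "twist": 0},
  {"x": -0.15, "y": -0.167, "z": 0, "twist": 0},
  {"x": -0.15, "y": -0.167, "z": 0, "twist": 0},
  {"x": -0.15, "y": -0.167, "z": 0, "twist": 0},
])

```text
time: 9.05
tool_pos: [556.8, -283.2, 214.3]
tcp_rot: [3.116, -0.023, 0.368]
contact_force: [0.3, -0.2, 0.3]
grip_width: 64.2
finger_force: 0.0
```

```bash
python3 -c "
from h import *;go(512,-262,250,.368)
from plant import bot;print(np.round(bot.get_obs()['joint_positions'],3))"
```

```text
t 9.05 pos [ 556.8 -283.2  214.3] rot [ 3.116 -0.023  0.368] F [ 0.3 -0.2  0.3] w 64.2
shift m [-0.0334 -0.035  -0.0374] twist -0.0
[-0.595  0.536  1.318  0.004  1.254  0.607]
```

Useful: the arm settles at the nearest reachable pose and its slight tilt persists as the new commanded orientation. So tilt can be built up against the reach boundary. The wanted direction (down and towards chest +y) is radially inward at azimuth -69°, so I'll go there and pull in.

>>> play_rows([
  {"x": -0.025, "y": -0.005, "z": -0.01, "twist": 0},
  {"x": -0.07, "y": -0.014, "z": -0.02, "twist": 0},
  {"x": -0.12, "y": -0.024, "z": -0.03, "twist": 0},
  {"x": -0.17, "y": -0.034, "z": -0.04, "twist": 0},
  {"x": -0.22, "y": -0.045, "z": -0.04, "twist": 0},
  {"x": -0.27, "y": -0.055, "z": -0.04, "twist": 0},
  {"x": -0.32, "y": -0.065, "z": -0.04, "twist": 0},
  {"x": -0.365, "y": -0.075, "z": -0.04, "twist": 0},
])

```text
time: 9.85
tool_pos: [191.2, -346.7, 244.9]
tcp_rot: [3.112, -0.022, 0.368]
contact_force: [0.1, -1.3, 0.9]
grip_width: 64.3
finger_force: 0.0
```

>>> play_rows([
  {"x": -0.035, "y": -0.01, "z": 0, "twist": 0},
  {"x": -0.055, "y": -0.02, "z": 0, "twist": 0},
  {"x": -0.055, "y": -0.04, "z": 0, "twist": 0},
  {"x": -0.055, "y": -0.06, "z": 0, "twist": 0},
  {"x": -0.055, "y": -0.08, "z": 0, "twist": 0},
  {"x": -0.055, "y": -0.1, "z": 0, "twist": 0},
  {"x": -0.055, "y": -0.12, "z": 0, "twist": 0},
  {"x": -0.055, "y": -0.14, "z": 0, "twist": 0},
])

```text
time: 10.65
tool_pos: [90.4, -235.2, 240.4]
tcp_rot: [3.113, -0.021, 0.368]
contact_force: [0.1, 0.5, 0.0]
grip_width: 64.1
finger_force: 0.0
```

```bash
cat >> h.py <<'E'
def st():
    from plant import bot
    o=bot.get_obs();r=R.from_euler("xyz",o["tcp_rot"]);z=r.apply([0,0,1]);ey=np.array([-np.sin(.368),np.cos(.368)]);ex=np.array([ey[1],-ey[0]])
    print(round(o["time"],2),np.round(o["tool_pos"]),"q",np.round(o["joint_positions"],3),"tilt to chest +y,+x deg",np.degrees(np.arctan2(z[:2]@ey,-z[2])).round(1),np.degrees(np.arctan2(z[:2]@ex,-z[2])).round(1))
E
python3 -c "
from h import *;st()"
```

```text
10.65 [  90. -235.  240.] q [-1.549 -0.205  2.16   0.032  1.168 -0.358] tilt to chest +y,+x deg -1.6 1.2
```

Inward isn't limited in safe space here, so I'll use the outward boundary at azimuth ~90° (tilt towards +y), passing in front of the base at height and turning the tool -90° on the way.

```bash
cat >> h.py <<'E'
def path(wps,twist=0):
    from plant import bot
    o=bot.get_obs();r=R.from_euler("xyz",o["tcp_rot"]);p=np.array(o["tool_pos"]);pts=[]
    for w in wps:
        w=np.array(w,float);n=max(1,int(np.ceil(np.linalg.norm(w-p)/48)))
        pts+=[p+(w-p)*k/n for k in range(1,n+1)];p=w
    for q in pts: print(np.round(r.inv().apply(q-o["tool_pos"])/1000,3).tolist())
E
python3 -c "
from h import *;path([(330,-150,340),(400,60,370),(300,330,370),(100,600,300),(0,740,260)])"
```

```text
[0.043, 0.002, -0.016]
[0.085, 0.003, -0.031]
[0.128, 0.005, -0.047]
[0.171, 0.006, -0.063]
[0.214, 0.008, -0.078]
[0.256, 0.009, -0.094]
[0.285, -0.025, -0.1]
[0.313, -0.059, -0.107]
[0.341, -0.093, -0.113]
[0.369, -0.127, -0.119]
[0.398, -0.161, -0.126]
[0.398, -0.209, -0.127]
[0.399, -0.257, -0.128]
[0.4, -0.304, -0.13]
[0.4, -0.352, -0.131]
[0.401, -0.4, -0.132]
[0.402, -0.448, -0.134]
[0.39, -0.489, -0.126]
[0.379, -0.53, -0.119]
[0.367, -0.571, -0.112]
[0.356, -0.611, -0.104]
[0.345, -0.652, -0.097]
[0.333, -0.693, -0.09]
[0.322, -0.733, -0.082]
[0.311, -0.774, -0.075]
[0.3, -0.816, -0.066]
[0.289, -0.858, -0.058]
[0.278, -0.9, -0.049]
[0.267, -0.942, -0.041]
```

>>> play_rows([
  {"x": 0.043, "y": 0.002, "z": -0.016, "twist": 0},
  {"x": 0.085, "y": 0.003, "z": -0.031, "twist": 0},
  {"x": 0.128, "y": 0.005, "z": -0.047, "twist": 0},
  {"x": 0.171, "y": 0.006, "z": -0.063, "twist": 0},
  {"x": 0.214, "y": 0.008, "z": -0.078, "twist": 0},
  {"x": 0.256, "y": 0.009, "z": -0.094, "twist": 0},
  {"x": 0.285, "y": -0.025, "z": -0.1, "twist": 0},
  {"x": 0.313, "y": -0.059, "z": -0.107, "twist": 0},
], jaw=1)

```text
time: 11.45
tool_pos: [361.7, -63.3, 353.0]
tcp_rot: [3.114, -0.025, 0.367]
contact_force: [0.5, 0.0, 1.0]
grip_width: 5.0
finger_force: 0.0
```

>>> play_rows([
  {"x": 0.028, "y": -0.034, "z": -0.006, "twist": 0},
  {"x": 0.056, "y": -0.068, "z": -0.012, "twist": 0},
  {"x": 0.085, "y": -0.102, "z": -0.02, "twist": 0},
  {"x": 0.085, "y": -0.15, "z": -0.02, "twist": 0},
  {"x": 0.086, "y": -0.198, "z": -0.022, "twist": 0},
  {"x": 0.087, "y": -0.245, "z": -0.024, "twist": 0},
  {"x": 0.087, "y": -0.293, "z": -0.025, "twist": 0},
  {"x": 0.088, "y": -0.341, "z": -0.026, "twist": 0},
])

```text
time: 12.25
tool_pos: [318.1, 289.6, 372.2]
tcp_rot: [3.117, -0.026, 0.368]
contact_force: [1.3, -1.0, -0.7]
grip_width: 0.1
finger_force: 0.0
```

```bash
python3 -c "
from h import *;st();path([(290,345,365),(100,600,320),(0,760,260)])"
```

```text
12.25 [318. 290. 372.] q [ 0.58   0.082  1.53  -0.03   1.509  1.785] tilt to chest +y,+x deg -1.4 1.5
[-0.003, -0.031, 0.003]
[-0.007, -0.062, 0.006]
[-0.019, -0.106, 0.011]
[-0.031, -0.15, 0.016]
[-0.044, -0.194, 0.021]
[-0.056, -0.237, 0.026]
[-0.069, -0.281, 0.031]
[-0.081, -0.325, 0.036]
[-0.093, -0.369, 0.041]
[-0.101, -0.406, 0.052]
[-0.108, -0.444, 0.063]
[-0.116, -0.481, 0.073]
[-0.123, -0.518, 0.084]
[-0.131, -0.556, 0.095]
```

>>> play_rows([
  {"x": -0.004, "y": -0.04, "z": 0.003, "twist": -8},
  {"x": -0.014, "y": -0.083, "z": 0.007, "twist": -16},
  {"x": -0.025, "y": -0.127, "z": 0.012, "twist": -24},
  {"x": -0.037, "y": -0.17, "z": 0.018, "twist": -32},
  {"x": -0.05, "y": -0.215, "z": 0.024, "twist": -40},
  {"x": -0.062, "y": -0.26, "z": 0.03, "twist": -48},
  {"x": -0.075, "y": -0.303, "z": 0.034, "twist": -56},
  {"x": -0.087, "y": -0.347, "z": 0.04, "twist": -64},
])

```text
time: 13.05
tool_pos: [111.8, 582.1, 320.6]
tcp_rot: [3.11, 0.01, 1.49]
contact_force: [0.6, 0.5, 1.0]
grip_width: 0.5
finger_force: 0.0
```

```bash
python3 -c "
from h import *;st();path([(0,780,280),(-20,1100,280)])"
```

```text
13.05 [112. 582. 321.] q [ 1.268  0.435  1.193 -0.033  1.515  1.351] tilt to chest +y,+x deg -1.3 1.4
[0.038, -0.026, 0.007]
[0.075, -0.051, 0.014]
[0.113, -0.077, 0.021]
[0.151, -0.103, 0.028]
[0.189, -0.129, 0.035]
[0.234, -0.135, 0.034]
[0.279, -0.142, 0.033]
[0.325, -0.148, 0.033]
[0.37, -0.155, 0.032]
[0.415, -0.161, 0.032]
[0.461, -0.168, 0.031]
[0.506, -0.174, 0.03]
```

>>> play_rows([
  {"x": 0.045, "y": -0.03, "z": 0.007, "twist": -8},
  {"x": 0.085, "y": -0.06, "z": 0.014, "twist": -16},
  {"x": 0.125, "y": -0.09, "z": 0.021, "twist": -24},
  {"x": 0.17, "y": -0.11, "z": 0.028, "twist": -26},
  {"x": 0.4, "y": -0.13, "z": 0.03, "twist": -26},
  {"x": 0.6, "y": -0.13, "z": 0.03, "twist": -26},
  {"x": 0.6, "y": -0.13, "z": 0.03, "twist": -26},
  {"x": 0.6, "y": -0.13, "z": 0.03, "twist": -26},
])

```text
time: 13.85
tool_pos: [24.1, 832.9, 244.6]
tcp_rot: [3.112, 0.006, 1.939]
contact_force: [0.2, -0.4, -1.1]
grip_width: 0.6
finger_force: 0.0
```

```bash
python3 -c "
from h import *;st()"
```

```text
13.85 [ 24. 833. 245.] q [ 1.46   1.138  0.04  -0.031  1.955  1.08 ] tilt to chest +y,+x deg -0.3 1.7
```

>>> play_rows([
  {"x": 0.8, "y": 0.3, "z": 0, "twist": 0},
  {"x": 0.8, "y": 0.3, "z": 0, "twist": 0},
  {"x": 0.8, "y": 0.3, "z": 0, "twist": 0},
  {"x": 0.8, "y": 0.3, "z": 0, "twist": 0},
  {"x": 0.8, "y": 0.3, "z": 0, "twist": 0},
  {"x": 0.8, "y": 0.3, "z": 0, "twist": 0},
  {"x": 0.8, "y": 0.3, "z": 0, "twist": 0},
  {"x": 0.8, "y": 0.3, "z": 0, "twist": 0},
])

```text
time: 14.65
tool_pos: [17.5, 874.2, 169.4]
tcp_rot: [3.09, -0.045, 1.94]
contact_force: [-0.1, 0.8, -0.7]
grip_width: 0.7
finger_force: 0.0
```

```bash
python3 -c "
from h import *;st()"
```

```text
14.65 [ 18. 874. 169.] q [ 1.472  1.23   0.036 -0.027  1.812  1.096] tilt to chest +y,+x deg 2.6 3.0
```

>>> play_rows([
  {"x": 0.8, "y": 0.2, "z": -0.35, "twist": 0},
  {"x": 0.8, "y": 0.2, "z": -0.35, "twist": 0},
  {"x": 0.8, "y": 0.2, "z": -0.35, "twist": 0},
  {"x": 0.8, "y": 0.2, "z": -0.35, "twist": 0},
  {"x": 0.8, "y": 0.2, "z": -0.35, "twist": 0},
  {"x": 0.8, "y": 0.2, "z": -0.35, "twist": 0},
  {"x": 0.8, "y": 0.2, "z": -0.35, "twist": 0},
  {"x": 0.8, "y": 0.2, "z": -0.35, "twist": 0},
])

```text
time: 15.45
tool_pos: [-19.2, 869.8, 220.4]
tcp_rot: [3.076, -0.082, 1.943]
contact_force: [-1.4, 0.2, -0.1]
grip_width: 0.2
finger_force: 0.0
```

```bash
python3 -c "
from h import *;st()"
```

```text
15.45 [-19. 870. 220.] q [ 1.513  1.171  0.036 -0.026  1.833  1.136] tilt to chest +y,+x deg 4.7 3.7
```

>>> play_rows([
  {"x": 1.6, "y": 0.5, "z": -0.5, "twist": 0},
  {"x": 1.6, "y": 0.5, "z": -0.5, "twist": 0},
  {"x": 1.6, "y": 0.5, "z": -0.5, "twist": 0},
  {"x": 1.6, "y": 0.5, "z": -0.5, "twist": 0},
  {"x": 1.6, "y": 0.5, "z": -0.5, "twist": 0},
  {"x": 1.6, "y": 0.5, "z": -0.5, "twist": 0},
  {"x": 1.6, "y": 0.5, "z": -0.5, "twist": 0},
  {"x": 1.6, "y": 0.5, "z": -0.5, "twist": 0},
])

```text
time: 16.25
tool_pos: [-31.7, 874.8, 238.5]
tcp_rot: [3.063, -0.119, 1.945]
contact_force: [0.3, -0.2, 0.3]
grip_width: 0.3
finger_force: 0.0
```

>>> play_rows([
  {"x": 1.6, "y": 0.5, "z": 0.1, "twist": 0},
  {"x": 1.6, "y": 0.5, "z": 0.1, "twist": 0},
  {"x": 1.6, "y": 0.5, "z": 0.1, "twist": 0},
  {"x": 1.6, "y": 0.5, "z": 0.1, "twist": 0},
  {"x": 1.6, "y": 0.5, "z": 0.1, "twist": 0},
  {"x": 1.6, "y": 0.5, "z": 0.1, "twist": 0},
  {"x": 1.6, "y": 0.5, "z": 0.1, "twist": 0},
  {"x": 1.6, "y": 0.5, "z": 0.1, "twist": 0},
])

```text
time: 17.05
tool_pos: [-38.9, 909.7, 166.4]
tcp_rot: [3.05, -0.158, 1.949]
contact_force: [0.2, -0.1, -0.4]
grip_width: 0.1
finger_force: 0.0
```

```bash
python3 -c "
from h import *;st()"
```

```text
17.05 [-39. 910. 166.] q [ 1.536  1.238  0.037 -0.021  1.686  1.161] tilt to chest +y,+x deg 9.1 5.2
```

>>> play_rows([
  {"x": 1.6, "y": 0.3, "z": -0.5, "twist": 0},
  {"x": 1.6, "y": 0.3, "z": -0.5, "twist": 0},
  {"x": 1.6, "y": 0.3, "z": -0.5, "twist": 0},
  {"x": 1.6, "y": 0.3, "z": -0.5, "twist": 0},
  {"x": 1.6, "y": 0.3, "z": -0.5, "twist": 0},
  {"x": 1.6, "y": 0.3, "z": -0.5, "twist": 0},
  {"x": 1.6, "y": 0.3, "z": -0.5, "twist": 0},
  {"x": 1.6, "y": 0.3, "z": -0.5, "twist": 0},
])

```text
time: 17.85
tool_pos: [-79.2, 900.0, 227.8]
tcp_rot: [3.038, -0.197, 1.953]
contact_force: [0.1, -0.1, 0.3]
grip_width: 0.2
finger_force: 0.0
```

>>> play_rows([
  {"x": 1.6, "y": 0.3, "z": -0.3, "twist": 0},
  {"x": 1.6, "y": 0.3, "z": -0.3, "twist": 0},
  {"x": 1.6, "y": 0.3, "z": -0.3, "twist": 0},
  {"x": 1.6, "y": 0.3, "z": -0.3, "twist": 0},
  {"x": 1.6, "y": 0.3, "z": -0.3, "twist": 0},
  {"x": 1.6, "y": 0.3, "z": -0.3, "twist": 0},
  {"x": 1.6, "y": 0.3, "z": -0.3, "twist": 0},
  {"x": 1.6, "y": 0.3, "z": -0.3, "twist": 0},
])

```text
time: 18.65
tool_pos: [-107.1, 902.1, 248.2]
tcp_rot: [3.027, -0.236, 1.957]
contact_force: [-0.2, 0.4, -0.6]
grip_width: 0.5
finger_force: 0.0
```

>>> play_rows([
  {"x": 1.6, "y": 0.3, "z": -0.4, "twist": 0},
  {"x": 1.6, "y": 0.3, "z": -0.4, "twist": 0},
  {"x": 1.6, "y": 0.3, "z": -0.4, "twist": 0},
  {"x": 1.6, "y": 0.3, "z": -0.4, "twist": 0},
  {"x": 1.6, "y": 0.3, "z": -0.4, "twist": 0},
  {"x": 1.6, "y": 0.3, "z": -0.4, "twist": 0},
  {"x": 1.6, "y": 0.3, "z": -0.4, "twist": 0},
  {"x": 1.6, "y": 0.3, "z": -0.4, "twist": 0},
])

```text
time: 19.45
tool_pos: [-126.5, 895.5, 290.0]
tcp_rot: [3.016, -0.276, 1.962]
contact_force: [-0.1, -0.2, -1.1]
grip_width: 0.2
finger_force: 0.0
```

```bash
python3 -c "
from h import *;st()"
```

```text
19.45 [-127.  895.  290.] q [ 1.637  1.1    0.037 -0.032  1.704  1.254] tilt to chest +y,+x deg 16.0 7.1
```

>>> play_rows([
  {"x": 1.6, "y": 0.6, "z": 0.1, "twist": 0},
  {"x": 1.6, "y": 0.6, "z": 0.1, "twist": 0},
  {"x": 1.6, "y": 0.6, "z": 0.1, "twist": 0},
  {"x": 1.6, "y": 0.6, "z": 0.1, "twist": 0},
  {"x": 1.6, "y": 0.6, "z": 0.1, "twist": 0},
  {"x": 1.6, "y": 0.6, "z": 0.1, "twist": 0},
  {"x": 1.6, "y": 0.6, "z": 0.1, "twist": 0},
  {"x": 1.6, "y": 0.6, "z": 0.1, "twist": 0},
])

```text
time: 20.25
tool_pos: [-90.5, 928.4, 252.3]
tcp_rot: [3.004, -0.315, 1.967]
contact_force: [0.2, -0.8, 0.4]
grip_width: 0.2
finger_force: 0.0
```

>>> play_rows([
  {"x": 1.6, "y": 0.4, "z": 0.1, "twist": 0},
  {"x": 1.6, "y": 0.4, "z": 0.1, "twist": 0},
  {"x": 1.6, "y": 0.4, "z": 0.1, "twist": 0},
  {"x": 1.6, "y": 0.4, "z": 0.1, "twist": 0},
  {"x": 1.6, "y": 0.4, "z": 0.1, "twist": 0},
  {"x": 1.6, "y": 0.4, "z": 0.1, "twist": 0},
  {"x": 1.6, "y": 0.4, "z": 0.1, "twist": 0},
  {"x": 1.6, "y": 0.4, "z": 0.1, "twist": 0},
])

```text
time: 21.05
tool_pos: [-99.6, 945.7, 236.9]
tcp_rot: [2.991, -0.355, 1.973]
contact_force: [-1.5, -0.3, -0.6]
grip_width: 0.4
finger_force: 0.0
```

>>> play_rows([
  {"x": 1.6, "y": 0.4, "z": 0.1, "twist": 0},
  {"x": 1.6, "y": 0.4, "z": 0.1, "twist": 0},
  {"x": 1.6, "y": 0.4, "z": 0.1, "twist": 0},
  {"x": 1.6, "y": 0.4, "z": 0.1, "twist": 0},
  {"x": 1.6, "y": 0.4, "z": 0.1, "twist": 0},
  {"x": 1.6, "y": 0.4, "z": 0.1, "twist": 0},
  {"x": 1.6, "y": 0.4, "z": 0.1, "twist": 0},
  {"x": 1.6, "y": 0.4, "z": 0.1, "twist": 0},
])

```text
time: 21.85
tool_pos: [-105.9, 957.1, 239.0]
tcp_rot: [2.978, -0.394, 1.98]
contact_force: [0.1, -0.5, -0.6]
grip_width: 0.3
finger_force: 0.0
```

```bash
python3 -c "
from h import *;st()"
```

```text
21.85 [-106.  957.  239.] q [ 1.605  1.177  0.037 -0.013  1.503  1.227] tilt to chest +y,+x deg 22.9 9.2
```

>>> play_rows([
  {"x": 1.6, "y": 0.4, "z": 0.1, "twist": 0},
  {"x": 1.6, "y": 0.4, "z": 0.1, "twist": 0},
  {"x": 1.6, "y": 0.4, "z": 0.1, "twist": 0},
  {"x": 1.6, "y": 0.4, "z": 0.1, "twist": 0},
  {"x": 1.6, "y": 0.4, "z": 0.1, "twist": 0},
  {"x": 1.6, "y": 0.4, "z": 0.1, "twist": 0},
  {"x": 1.6, "y": 0.4, "z": 0.1, "twist": 0},
  {"x": 1.6, "y": 0.4, "z": 0.1, "twist": 0},
])

```text
time: 22.65
tool_pos: [-110.9, 964.3, 253.1]
tcp_rot: [2.965, -0.433, 1.987]
contact_force: [-0.8, 0.6, 0.0]
grip_width: 0.2
finger_force: 0.0
```

>>> play_rows([
  {"x": 1.6, "y": 0.3, "z": 0.1, "twist": 0},
  {"x": 1.6, "y": 0.3, "z": 0.1, "twist": 0},
  {"x": 1.6, "y": 0.3, "z": 0.1, "twist": 0},
  {"x": 1.6, "y": 0.3, "z": 0.1, "twist": 0},
  {"x": 1.6, "y": 0.3, "z": 0.1, "twist": 0},
  {"x": 1.6, "y": 0.3, "z": 0.1, "twist": 0},
  {"x": 1.6, "y": 0.3, "z": 0.1, "twist": 0},
  {"x": 1.6, "y": 0.3, "z": 0.1, "twist": 0},
])

```text
time: 23.45
tool_pos: [-132.0, 966.3, 274.3]
tcp_rot: [2.952, -0.472, 1.995]
contact_force: [-0.1, 1.0, -0.4]
grip_width: 0.4
finger_force: 0.0
```

>>> play_rows([
  {"x": 1.6, "y": 0.3, "z": 0.1, "twist": 0},
  {"x": 1.6, "y": 0.3, "z": 0.1, "twist": 0},
  {"x": 1.6, "y": 0.3, "z": 0.1, "twist": 0},
  {"x": 1.6, "y": 0.3, "z": 0.1, "twist": 0},
  {"x": 1.6, "y": 0.3, "z": 0.1, "twist": 0},
  {"x": 1.6, "y": 0.3, "z": 0.1, "twist": 0},
  {"x": 1.6, "y": 0.3, "z": 0.1, "twist": 0},
  {"x": 1.6, "y": 0.3, "z": 0.1, "twist": 0},
])

```text
time: 24.25
tool_pos: [-146.9, 966.1, 301.5]
tcp_rot: [2.939, -0.511, 2.004]
contact_force: [0.1, -0.3, 1.0]
grip_width: 0.4
finger_force: 0.0
```

```bash
python3 - <<'E'
from h import *
st()
ex=np.array([np.cos(.368),np.sin(.368),0]);ey=np.array([-ex[1],ex[0],0])
ctr=np.array([523.7,106,0]);z=np.array([0,0,1.])
bar=ctr+77*ex+18*ey+149*z
from plant import bot
r=R.from_euler("xyz",bot.get_obs()["tcp_rot"]).as_matrix()
print("bar",bar,"tool axes in chest frame",np.round(np.array([ex,ey,z])@r,3).tolist())
# pre-contact: tip 60 mm back along tool z from bar, TCP 25 behind tip
pre=bar-r[:,2]*(25+9+50)-r[:,0]*5
print("pre",pre)
path([(300,520,400),(420,250,470),(500,10,400),pre])
E
```

```text
24.25 [-147.  966.  301.] q [ 1.65   1.122  0.037 -0.023  1.437  1.267] tilt to chest +y,+x deg 29.9 11.2
bar [589.06924978 150.49563106 149.        ] tool axes in chest frame [[-0.057, 0.984, 0.169], [0.87, -0.034, 0.491], [0.489, 0.175, -0.854]]
pre [592.48553041 102.9164076  218.32204932]
[-0.033, 0.021, -0.023]
[-0.067, 0.041, -0.046]
[-0.1, 0.062, -0.069]
[-0.134, 0.083, -0.093]
[-0.167, 0.103, -0.116]
[-0.201, 0.124, -0.139]
[-0.234, 0.145, -0.162]
[-0.268, 0.165, -0.185]
[-0.301, 0.186, -0.208]
[-0.335, 0.207, -0.232]
[-0.368, 0.227, -0.255]
[-0.402, 0.248, -0.278]
[-0.435, 0.269, -0.301]
[-0.469, 0.289, -0.324]
[-0.501, 0.295, -0.353]
[-0.532, 0.3, -0.382]
[-0.564, 0.305, -0.411]
[-0.596, 0.31, -0.44]
[-0.628, 0.316, -0.469]
[-0.66, 0.321, -0.498]
[-0.692, 0.326, -0.527]
[-0.734, 0.324, -0.538]
[-0.777, 0.321, -0.549]
[-0.819, 0.319, -0.56]
[-0.861, 0.316, -0.571]
[-0.903, 0.314, -0.582]
[-0.946, 0.311, -0.593]
[-0.955, 0.328, -0.553]
[-0.965, 0.345, -0.512]
[-0.975, 0.362, -0.472]
[-0.985, 0.378, -0.431]
[-0.995, 0.395, -0.391]
```

>>> play_rows([
  {"x": -0.033, "y": 0.021, "z": -0.023, "twist": 0},
  {"x": -0.067, "y": 0.041, "z": -0.046, "twist": 0},
  {"x": -0.1, "y": 0.062, "z": -0.069, "twist": 0},
  {"x": -0.134, "y": 0.083, "z": -0.093, "twist": 0},
  {"x": -0.167, "y": 0.103, "z": -0.116, "twist": 0},
  {"x": -0.201, "y": 0.124, "z": -0.139, "twist": 0},
  {"x": -0.234, "y": 0.145, "z": -0.162, "twist": 0},
  {"x": -0.268, "y": 0.165, "z": -0.185, "twist": 0},
])

```text
time: 25.05
tool_pos: [103.3, 715.6, 356.7]
tcp_rot: [2.938, -0.512, 2.005]
contact_force: [0.8, 0.6, 0.9]
grip_width: 0.6
finger_force: 0.0
```

>>> play_rows([
  {"x": -0.033, "y": 0.021, "z": -0.023, "twist": 0},
  {"x": -0.067, "y": 0.041, "z": -0.046, "twist": 0},
  {"x": -0.1, "y": 0.062, "z": -0.069, "twist": 0},
  {"x": -0.134, "y": 0.083, "z": -0.093, "twist": 0},
  {"x": -0.167, "y": 0.103, "z": -0.116, "twist": 0},
  {"x": -0.201, "y": 0.124, "z": -0.139, "twist": 0},
  {"x": -0.233, "y": 0.13, "z": -0.168, "twist": 0},
  {"x": -0.264, "y": 0.135, "z": -0.197, "twist": 0},
])

```text
time: 25.85
tool_pos: [329.1, 447.9, 419.1]
tcp_rot: [2.939, -0.511, 2.004]
contact_force: [1.5, 0.0, 0.2]
grip_width: 0.5
finger_force: 0.0
```

```bash
python3 - <<'E'
from h import *
st()
path([(440,200,475),(500,10,400),(592.5,103,218)])
E
```

```text
25.85 [329. 448. 419.] q [0.552 0.122 1.474 0.49  1.289 0.095] tilt to chest +y,+x deg 29.9 11.2
[-0.035, 0.006, -0.03]
[-0.07, 0.011, -0.06]
[-0.105, 0.017, -0.089]
[-0.14, 0.022, -0.119]
[-0.175, 0.028, -0.149]
[-0.209, 0.033, -0.179]
[-0.251, 0.03, -0.186]
[-0.293, 0.026, -0.193]
[-0.335, 0.022, -0.2]
[-0.377, 0.018, -0.207]
[-0.419, 0.015, -0.214]
[-0.428, 0.032, -0.174]
[-0.438, 0.048, -0.133]
[-0.448, 0.065, -0.093]
[-0.458, 0.082, -0.053]
[-0.468, 0.099, -0.012]
```

>>> play_rows([
  {"x": -0.035, "y": 0.006, "z": -0.03, "twist": 0},
  {"x": -0.07, "y": 0.011, "z": -0.06, "twist": 0},
  {"x": -0.105, "y": 0.017, "z": -0.089, "twist": 0},
  {"x": -0.14, "y": 0.022, "z": -0.119, "twist": 0},
  {"x": -0.175, "y": 0.028, "z": -0.149, "twist": 0},
  {"x": -0.209, "y": 0.033, "z": -0.179, "twist": 0},
  {"x": -0.251, "y": 0.03, "z": -0.186, "twist": 0},
  {"x": -0.293, "y": 0.026, "z": -0.193, "twist": 0},
])

```text
time: 26.65
tool_pos: [463.9, 124.0, 445.2]
tcp_rot: [2.937, -0.51, 2.005]
contact_force: [0.2, 0.2, -0.7]
grip_width: 0.4
finger_force: 0.0
```

>>> play_rows([
  {"x": -0.042, "y": -0.004, "z": -0.007, "twist": 0},
  {"x": -0.084, "y": -0.008, "z": -0.014, "twist": 0},
  {"x": -0.126, "y": -0.011, "z": -0.021, "twist": 0},
  {"x": -0.135, "y": 0.006, "z": 0.019, "twist": 0},
  {"x": -0.145, "y": 0.022, "z": 0.06, "twist": 0},
  {"x": -0.155, "y": 0.039, "z": 0.1, "twist": 0},
  {"x": -0.163, "y": 0.052, "z": 0.13, "twist": 0},
  {"x": -0.163, "y": 0.052, "z": 0.13, "twist": 0},
])

```text
time: 27.45
tool_pos: [568.3, 82.7, 259.3]
tcp_rot: [2.946, -0.515, 2.003]
contact_force: [-0.2, 0.0, -0.2]
grip_width: 0.2
finger_force: 0.0
```

```bash
python3 - <<'E'
from h import *
from plant import bot
c=bot.capture("scene");c2=bot.capture("wrist")
st()
print(np.round(bot.get_obs()["contact_force"],1))
path([(592.5,103,218)])
a=cv2.resize(c["pixels"][75:225,230:350,::-1],(480,600),interpolation=cv2.INTER_CUBIC)
b=cv2.resize(c2["pixels"][0:384,0:400,::-1],(300,288))
im=np.zeros((600,800,3),np.uint8);im[:,:480]=a;im[:288,480:780]=b
cv2.imwrite("pics/p3.png",im)
E
```

```text
27.55 [569.  81. 263.] q [-0.255  0.466  1.419  0.525  1.45  -0.753] tilt to chest +y,+x deg 29.9 11.2
[-0.1 -0.9  0.3]
[-0.007, 0.011, 0.025]
[-0.014, 0.021, 0.05]
```

View pics/p3.png

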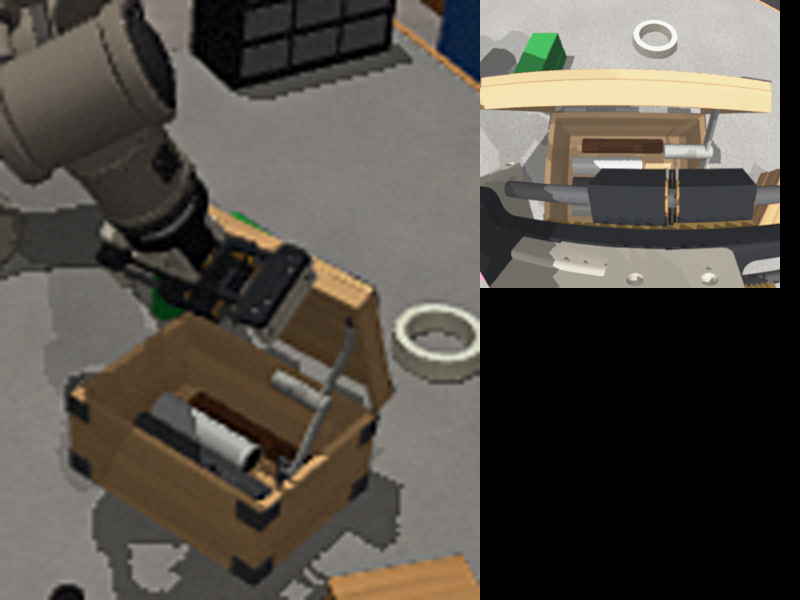

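The scene crop shows the tool tilted over the chest's -y side with clearance to the lid, the bar free at crop (300,390), and the tip heading for it.

>>> play_rows([
  {"x": -0.005, "y": 0.007, "z": 0.015, "twist": 0},
  {"x": -0.01, "y": 0.015, "z": 0.033, "twist": 0},
  {"x": -0.014, "y": 0.021, "z": 0.05, "twist": 0},
  {"x": -0.014, "y": 0.021, "z": 0.065, "twist": 0},
  {"x": -0.014, "y": 0.021, "z": 0.077, "twist": 0},
  {"x": -0.014, "y": 0.021, "z": 0.085, "twist": 0},
  {"x": -0.014, "y": 0.021, "z": 0.09, "twist": 0},
  {"x": -0.014, "y": 0.021, "z": 0.092, "twist": 0},
])

```text
time: 28.35
tool_pos: [592.0, 124.6, 181.4]
tcp_rot: [2.939, -0.511, 2.004]
contact_force: [1.4, -0.0, -0.1]
grip_width: 0.2
finger_force: 0.0
```

>>> play_rows([
  {"x": 0, "y": 0, "z": 0.003, "twist": 0},
  {"x": 0, "y": 0, "z": 0.006, "twist": 0},
  {"x": 0, "y": 0, "z": 0.008, "twist": 0},
  {"x": 0, "y": 0, "z": 0.01, "twist": 0},
  {"x": 0.001, "y": 0, "z": 0.012, "twist": 0},
  {"x": 0.001, "y": 0, "z": 0.013, "twist": 0},
  {"x": 0.001, "y": 0, "z": 0.014, "twist": 0},
  {"x": 0.002, "y": 0, "z": 0.015, "twist": 0},
])

```text
time: 29.15
tool_pos: [591.0, 133.8, 169.5]
tcp_rot: [2.939, -0.511, 2.004]
contact_force: [-0.8, -1.5, 0.4]
grip_width: 0.5
finger_force: 0.5
```

```bash
python3 -c "
from h import *;st()
from plant import bot;o=bot.get_obs();print(o['contact_force'])"
```

```text
29.15 [591. 134. 170.] q [-0.159  0.59   1.483  0.569  1.242 -0.775] tilt to chest +y,+x deg 29.9 11.2
[-0.78686621 -1.47682873  0.38396966]
```

>>> play_rows([
  {"x": 0.001, "y": 0, "z": 0.003, "twist": 0},
  {"x": 0.002, "y": 0, "z": 0.006, "twist": 0},
  {"x": 0.003, "y": 0, "z": 0.009, "twist": 0},
  {"x": 0.004, "y": 0, "z": 0.012, "twist": 0},
  {"x": 0.005, "y": 0, "z": 0.014, "twist": 0},
  {"x": 0.006, "y": 0, "z": 0.016, "twist": 0},
  {"x": 0.006, "y": 0, "z": 0.018, "twist": 0},
  {"x": 0.006, "y": 0, "z": 0.018, "twist": 0},
])

```text
time: 29.95
tool_pos: [588.2, 148.1, 157.0]
tcp_rot: [2.94, -0.511, 2.004]
contact_force: [-3.0, -1.9, 4.3]
grip_width: 0.4
finger_force: 2.0
```

```bash
python3 - <<'E'
from h import *
from plant import bot
c=bot.capture("scene");st();print(np.round(bot.get_obs()["contact_force"],1))
s=dict(np.load("scene0.npz"))
f=lambda c:cv2.resize(c["pixels"][105:205,250:350,::-1],(400,400),interpolation=cv2.INTER_CUBIC)
cv2.imwrite("pics/p4.png",np.hstack([f(s),f(c)]))
E
```

```text
30.0 [588. 148. 157.] q [-0.136  0.6    1.505  0.58   1.205 -0.776] tilt to chest +y,+x deg 29.9 11.2
[-1.8 -2.4  2.8]
```

View pics/p4.png

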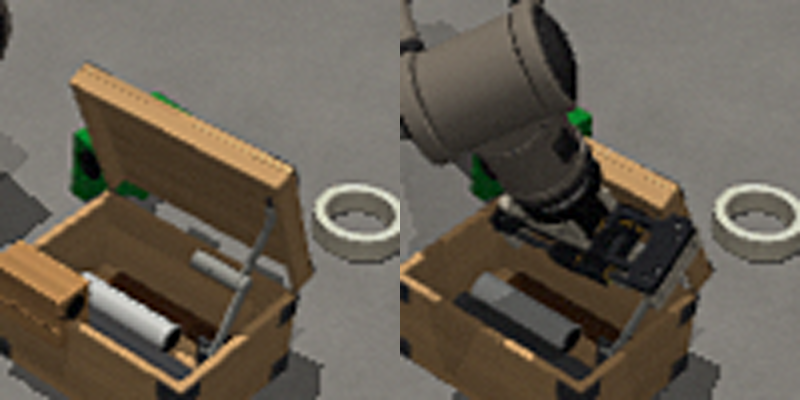

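The lid's near corner moved from crop (297,175) to (283,188), so the stay is breaking and the lid is being drawn down. I'll estimate the angle.

```bash
python3 - <<'E'
from h import *
s=dict(np.load("scene0.npz"))
ex=np.array([np.cos(.368),np.sin(.368),0]);ey=np.array([-ex[1],ex[0],0]);ctr=np.array([523.7,106,0])
for th in(1.187,1.15,1.12,1.09,1.05,1.0):
    for r,h in((180,26),):
        p=ctr+120*ex+ey*(90-(r*np.cos(th)-h*np.sin(th)))+[0,0,100+r*np.sin(th)+h*np.cos(th)]
        print(th,((proj(s,p)+.5-[250,105])*4).round())
o=np.array([588.2,148.1,157]);Rm=R.from_euler("xyz",[2.94,-.511,2.004]).as_matrix();tip=o+25*Rm[:,2]-ctr
print("tip chest",tip@ex,tip@ey,tip[2])
E
```

```text
1.187 [297. 170.]
1.15 [292. 175.]
1.12 [288. 179.]
1.09 [284. 184.]
1.05 [279. 189.]
1.0 [273. 197.]
tip chest 79.54173298124805 28.356828591599918 135.6352056669553
```

Lid is at about 1.08 rad, so the knee is around 2.1 (well broken). I'll retreat along the tool axis, then come over the edge onto the lid's outer face.

```bash
cat >> h.py <<'E'
ex=np.array([np.cos(.368),np.sin(.368),0]);ey=np.array([-ex[1],ex[0],0]);ctr=np.array([523.7,106,0]);C=np.array([ex,ey,[0,0,1]]).T
def corner(rot): return R.from_euler("xyz",rot).apply([-9.5,-19,25])
def cpath(pts):
    from plant import bot
    o=bot.get_obs();k=corner(o["tcp_rot"]);r=R.from_euler("xyz",o["tcp_rot"])
    print(round(o["time"],2),"corner chest",np.round(C.T@(o["tool_pos"]+k-ctr),1),"F chest",np.round(C.T@o["contact_force"],1))
    for p in pts:
        w=ctr+C@np.array(p,float)-k;print(np.round(p,1).tolist(),np.round(r.inv().apply(w-o["tool_pos"])/1000,4).tolist())
def lidpt(th,r,gap=0): return [0,90-(r*np.cos(th)-(26+gap)*np.sin(th)),100+r*np.sin(th)+(26+gap)*np.cos(th)]
E
python3 - <<'E'
from h import *
a=np.array(lidpt(1.085,150,12));d=np.array([0,.491,-.854])
cpath([a-90*d,a-45*d,a])
E
```

```text
30.0 corner chest [ 61.5  20.7 127.7] F chest [-2.5 -1.6  2.8]
[0.0, 9.4, 327.2] [0.0913, -0.0252, -0.1865]
[0.0, 31.5, 288.8] [0.0917, -0.0327, -0.1428]
[0.0, 53.6, 250.4] [0.0922, -0.0402, -0.0991]
```

>>> play_rows([
  {"x": -0.003, "y": 0, "z": -0.02, "twist": 0},
  {"x": -0.005, "y": 0, "z": -0.055, "twist": 0},
  {"x": -0.005, "y": -0.005, "z": -0.1, "twist": 0},
  {"x": -0.005, "y": -0.01, "z": -0.145, "twist": 0},
  {"x": -0.003, "y": -0.015, "z": -0.185, "twist": 0},
  {"x": 0.03, "y": -0.02, "z": -0.195, "twist": 0},
  {"x": 0.065, "y": -0.025, "z": -0.195, "twist": 0},
  {"x": 0.0913, "y": -0.026, "z": -0.19, "twist": 0},
])

```text
time: 30.8
tool_pos: [534.3, 113.9, 361.0]
tcp_rot: [2.936, -0.51, 2.004]
contact_force: [0.8, 0.6, 0.1]
grip_width: 0.2
finger_force: 0.0
```

```bash
python3 - <<'E'
from h import *
from plant import bot
c=bot.capture("scene")
a=np.array(lidpt(1.085,150,12))
cpath([a]+[lidpt(t,150,g) for t,g in((1.085,4),(1.0,0),(.9,0),(.8,0),(.7,0),(.6,0),(.5,0))])
cv2.imwrite("pics/p5.png",cv2.resize(c["pixels"][80:210,230:350,::-1],(553,599),interpolation=cv2.INTER_CUBIC))
E
```

```text
30.85 corner chest [ -1.2  11.7 333.1] F chest [0.3 2.1 1.5]
[0.0, 53.6, 250.4] [-0.0041, -0.015, 0.0914]
[0.0, 46.5, 246.7] [-0.0121, -0.0155, 0.0911]
[0.0, 30.8, 240.3] [-0.0289, -0.0161, 0.0888]
[0.0, 17.1, 233.7] [-0.044, -0.0168, 0.0877]
[0.0, 4.1, 225.7] [-0.0592, -0.0179, 0.0881]
[0.0, -8.0, 216.5] [-0.0742, -0.0191, 0.09]
[0.0, -19.1, 206.2] [-0.089, -0.0206, 0.0934]
[0.0, -29.2, 194.7] [-0.1033, -0.0223, 0.0982]
```

View pics/p5.png

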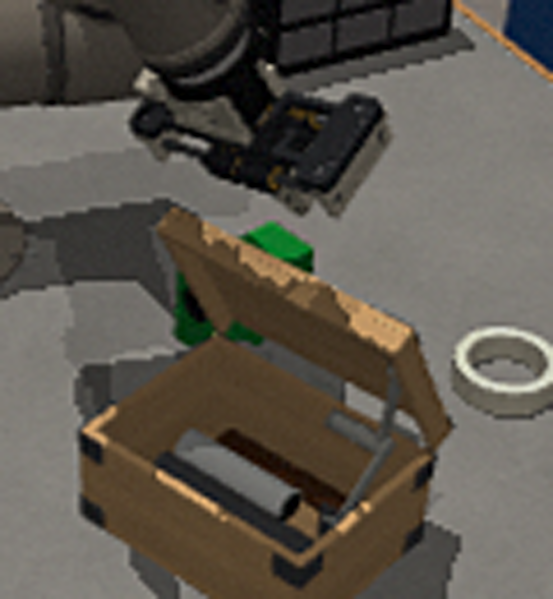

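The stay is clearly bent towards the hinge (crop (375,440)), the lid holds, and the tool is above the edge. I'll go down onto the outer face and sweep the lid shut slowly.

>>> play_rows([
  {"x": -0.001, "y": -0.005, "z": 0.03, "twist": 0},
  {"x": -0.003, "y": -0.01, "z": 0.06, "twist": 0},
  {"x": -0.004, "y": -0.015, "z": 0.08, "twist": 0},
  {"x": -0.004, "y": -0.015, "z": 0.09, "twist": 0},
  {"x": -0.008, "y": -0.015, "z": 0.091, "twist": 0},
  {"x": -0.012, "y": -0.015, "z": 0.091, "twist": 0},
  {"x": -0.018, "y": -0.016, "z": 0.09, "twist": 0},
  {"x": -0.024, "y": -0.016, "z": 0.089, "twist": 0},
])

```text
time: 31.65
tool_pos: [527.3, 134.8, 269.5]
tcp_rot: [2.937, -0.511, 2.005]
contact_force: [-0.8, 3.3, 0.5]
grip_width: 0.5
finger_force: 1.3
```

```bash
python3 - <<'E'
from h import *
cpath([lidpt(t,150,0) for t in(.97,.9,.83,.76,.69,.62,.55,.5)])
E
```

```text
31.65 corner chest [-2.000e-01  3.030e+01  2.402e+02] F chest [0.4 3.4 0.5]
[0.0, 26.7, 238.4] [-0.004, -0.0, -0.0003]
[0.0, 17.1, 233.7] [-0.0147, -0.0005, -0.0009]
[0.0, 8.0, 228.2] [-0.0253, -0.0012, -0.0007]
[0.0, -0.8, 222.2] [-0.0359, -0.0019, 0.0001]
[0.0, -9.1, 215.5] [-0.0464, -0.0028, 0.0017]
[0.0, -17.0, 208.3] [-0.0567, -0.0038, 0.004]
[0.0, -24.3, 200.6] [-0.0669, -0.005, 0.007]
[0.0, -29.2, 194.7] [-0.074, -0.0058, 0.0096]
```

>>> play_rows([
  {"x": -0.006, "y": 0, "z": -0.0004, "twist": 0},
  {"x": -0.0135, "y": -0.0005, "z": -0.0008, "twist": 0},
  {"x": -0.021, "y": -0.001, "z": -0.0008, "twist": 0},
  {"x": -0.0285, "y": -0.0014, "z": -0.0005, "twist": 0},
  {"x": -0.036, "y": -0.0019, "z": 0.0001, "twist": 0},
  {"x": -0.0435, "y": -0.0025, "z": 0.0012, "twist": 0},
  {"x": -0.051, "y": -0.0032, "z": 0.0027, "twist": 0},
  {"x": -0.0567, "y": -0.0038, "z": 0.004, "twist": 0},
])

```text
time: 32.45
tool_pos: [543.9, 90.7, 236.5]
tcp_rot: [2.94, -0.511, 2.004]
contact_force: [1.5, 0.9, 3.7]
grip_width: 0.5
finger_force: 1.2
```

```bash
python3 - <<'E'
from h import *
cpath([lidpt(t,150,0) for t in(.58,.54,.5,.46,.42,.38,.34,.3,.26,.22,.18,.14,.1,.07,.04,.02)])
E
```

```text
32.45 corner chest [ -0.6 -16.9 207.1] F chest [1.7 0.3 3.7]
[0.0, -21.2, 204.0] [-0.0053, 0.0002, 0.0007]
[0.0, -25.3, 199.4] [-0.0111, -0.0004, 0.0026]
[0.0, -29.2, 194.7] [-0.0168, -0.0011, 0.0047]
[0.0, -32.9, 189.9] [-0.0224, -0.0019, 0.007]
[0.0, -36.4, 184.9] [-0.0278, -0.0026, 0.0095]
[0.0, -39.7, 179.8] [-0.0332, -0.0034, 0.0123]
[0.0, -42.7, 174.5] [-0.0385, -0.0042, 0.0153]
[0.0, -45.6, 169.2] [-0.0436, -0.005, 0.0184]
[0.0, -48.3, 163.7] [-0.0486, -0.0059, 0.0218]
[0.0, -50.7, 158.1] [-0.0534, -0.0068, 0.0254]
[0.0, -52.9, 152.4] [-0.0581, -0.0077, 0.0291]
[0.0, -54.9, 146.7] [-0.0627, -0.0087, 0.0331]
[0.0, -56.7, 140.8] [-0.0671, -0.0096, 0.0372]
[0.0, -57.8, 136.4] [-0.0702, -0.0103, 0.0404]
[0.0, -58.8, 132.0] [-0.0733, -0.0111, 0.0437]
[0.0, -59.5, 129.0] [-0.0753, -0.0116, 0.046]
```

>>> play_rows([
  {"x": -0.0055, "y": 0, "z": 0.0008, "twist": 0},
  {"x": -0.0111, "y": -0.0004, "z": 0.0026, "twist": 0},
  {"x": -0.0168, "y": -0.001, "z": 0.0047, "twist": 0},
  {"x": -0.0224, "y": -0.002, "z": 0.007, "twist": 0},
  {"x": -0.0278, "y": -0.0026, "z": 0.0095, "twist": 0},
  {"x": -0.0332, "y": -0.0034, "z": 0.0123, "twist": 0},
  {"x": -0.0385, "y": -0.0042, "z": 0.0153, "twist": 0},
  {"x": -0.0436, "y": -0.005, "z": 0.0184, "twist": 0},
])

```text
time: 33.25
tool_pos: [554.8, 64.4, 198.7]
tcp_rot: [2.94, -0.511, 2.004]
contact_force: [-1.1, 0.8, 1.0]
grip_width: 0.1
finger_force: 0.8
```

>>> play_rows([
  {"x": -0.005, "y": -0.0009, "z": 0.0034, "twist": 0},
  {"x": -0.0098, "y": -0.0018, "z": 0.007, "twist": 0},
  {"x": -0.0145, "y": -0.0027, "z": 0.0107, "twist": 0},
  {"x": -0.0191, "y": -0.0037, "z": 0.0147, "twist": 0},
  {"x": -0.0222, "y": -0.0043, "z": 0.0175, "twist": 0},
  {"x": -0.025, "y": -0.0049, "z": 0.02, "twist": 0},
  {"x": -0.0275, "y": -0.0055, "z": 0.0225, "twist": 0},
  {"x": -0.0297, "y": -0.0061, "z": 0.0253, "twist": 0},
])

```text
time: 34.05
tool_pos: [559.6, 52.2, 161.8]
tcp_rot: [2.939, -0.511, 2.004]
contact_force: [-0.8, -0.9, 1.1]
grip_width: 0.0
finger_force: 0.7
```

```bash
python3 - <<'E'
from h import *
cpath([[0,-59.5,z] for z in(130,128,126,124,122,120)])
E
```

```text
34.05 corner chest [  0.2 -58.4 132.5] F chest [-1.  -0.6  1.1]
[0.0, -59.5, 130.0] [-0.0021, -0.0006, 0.0015]
[0.0, -59.5, 128.0] [-0.0031, -0.001, 0.0032]
[0.0, -59.5, 126.0] [-0.0041, -0.0013, 0.005]
[0.0, -59.5, 124.0] [-0.005, -0.0017, 0.0067]
[0.0, -59.5, 122.0] [-0.006, -0.002, 0.0084]
[0.0, -59.5, 120.0] [-0.007, -0.0024, 0.0101]
```

>>> play_rows([
  {"x": -0.0015, "y": -0.0004, "z": 0.001, "twist": 0},
  {"x": -0.0021, "y": -0.0006, "z": 0.0015, "twist": 0},
  {"x": -0.0026, "y": -0.0008, "z": 0.0023, "twist": 0},
  {"x": -0.0031, "y": -0.001, "z": 0.0032, "twist": 0},
  {"x": -0.0036, "y": -0.0012, "z": 0.0041, "twist": 0},
  {"x": -0.0041, "y": -0.0013, "z": 0.005, "twist": 0},
  {"x": -0.0045, "y": -0.0015, "z": 0.0058, "twist": 0},
  {"x": -0.005, "y": -0.0017, "z": 0.0065, "twist": 0},
])

```text
time: 34.85
tool_pos: [559.8, 51.1, 153.7]
tcp_rot: [2.939, -0.511, 2.004]
contact_force: [1.0, -1.5, 1.7]
grip_width: 0.5
finger_force: 0.8
```

```bash
python3 - <<'E'
from h import *
cpath([[0,-60,z] for z in(124,122,120)])
E
```

```text
34.85 corner chest [ -0.  -59.6 124.3] F chest [ 0.3 -1.8  1.7]
[0, -60, 124] [-0.0006, -0.0, 0.0001]
[0, -60, 122] [-0.0015, -0.0004, 0.0018]
[0, -60, 120] [-0.0025, -0.0007, 0.0035]
```

>>> play_rows([
  {"x": -0.0003, "y": 0, "z": 0.0005, "twist": 0},
  {"x": -0.0005, "y": -0.0001, "z": 0.0009, "twist": 0},
  {"x": -0.0008, "y": -0.0002, "z": 0.0013, "twist": 0},
  {"x": -0.001, "y": -0.0003, "z": 0.0017, "twist": 0},
  {"x": -0.0012, "y": -0.0004, "z": 0.0021, "twist": 0},
  {"x": -0.0014, "y": -0.0004, "z": 0.0025, "twist": 0},
  {"x": -0.0016, "y": -0.0005, "z": 0.0028, "twist": 0},
  {"x": -0.0018, "y": -0.0006, "z": 0.003, "twist": 0},
])

```text
time: 35.65
tool_pos: [560.0, 51.1, 151.7]
tcp_rot: [2.937, -0.511, 2.005]
contact_force: [-2.3, -3.2, 12.5]
grip_width: 0.4
finger_force: 6.5
```

Force rose to 12 N against a firm stop, so the lid is shut. One small extra press, then I'll lift straight off.

>>> play_rows([
  {"x": -0.0004, "y": 0, "z": 0.0007, "twist": 0},
  {"x": -0.0004, "y": 0, "z": 0.0007, "twist": 0},
  {"x": -0.0004, "y": 0, "z": 0.0007, "twist": 0},
  {"x": 0.005, "y": 0.001, "z": -0.009, "twist": 0},
  {"x": 0.015, "y": 0.004, "z": -0.03, "twist": 0},
  {"x": 0.03, "y": 0.008, "z": -0.06, "twist": 0},
  {"x": 0.045, "y": 0.012, "z": -0.09, "twist": 0},
  {"x": 0.055, "y": 0.014, "z": -0.11, "twist": 0},
])

```text
time: 36.45
tool_pos: [554.6, 42.2, 275.7]
tcp_rot: [2.938, -0.51, 2.005]
contact_force: [0.5, -0.5, -0.4]
grip_width: 0.2
finger_force: 0.0
```

>>> play_rows([
  {"x": 0.01, "y": 0, "z": -0.02, "twist": 0},
  {"x": 0.015, "y": 0, "z": -0.03, "twist": 0},
  {"x": 0.015, "y": 0, "z": -0.03, "twist": 0},
  {"x": 0.015, "y": 0, "z": -0.03, "twist": 0},
  {"x": 0.015, "y": 0, "z": -0.03, "twist": 0},
  {"x": 0.015, "y": 0, "z": -0.03, "twist": 0},
  {"x": 0.015, "y": 0, "z": -0.03, "twist": 0},
  {"x": 0.015, "y": 0, "z": -0.03, "twist": 0},
])

```text
time: 37.25
tool_pos: [549.6, 38.5, 306.0]
tcp_rot: [2.94, -0.512, 2.004]
contact_force: [0.1, 0.2, -1.0]
grip_width: 0.3
finger_force: 0.0
```

```bash
python3 - <<'E'
from h import *
from plant import bot
c=bot.capture("scene");st()
s=dict(np.load("scene0.npz"))
# predicted lid corner pixels at angle 0 / .05, and wood mask profile beneath the +x-y edge
for th in(0,.03,.06):
    p=np.array(lidpt(th,180));print(th,[proj(c,ctr+C@(p+[x,0,0])).round(1).tolist() for x in(120,-120)])
hsv=cv2.cvtColor(c["pixels"],cv2.COLOR_RGB2HSV)
m=cv2.inRange(hsv,(8,60,60),(25,255,255));n,l,stt,_=cv2.connectedComponentsWithStats(m)
for i in range(1,n):
    if stt[i,4]>150:print(stt[i].tolist())
q=proj(c,ctr+C@np.array([120,-90,126]))
print([c["pixels"][int(round(q[1]))+d,int(round(q[0]))-8].tolist() for d in range(-10,6)])
E
```

```text
37.3 [550.  38. 306.] q [-0.337  0.411  1.386  0.505  1.565 -0.778] tilt to chest +y,+x deg 29.9 11.2
0 [[295.6, 198.1], [247.2, 167.9]]
0.03 [[295.8, 196.9], [247.3, 166.8]]
0.06 [[296.1, 195.7], [247.4, 165.6]]
[74, 0, 130, 37, 2145]
[86, 1, 15, 15, 174]
[267, 25, 40, 24, 338]
[0, 40, 211, 59, 2251]
[126, 79, 375, 305, 4248]
[43, 113, 56, 50, 1692]
[0, 146, 54, 238, 3735]
[247, 150, 78, 67, 3351]
[184, 202, 26, 29, 407]
[7, 208, 29, 56, 778]
[309, 214, 43, 34, 1079]
[8, 361, 15, 23, 275]
[[106, 81, 57], [109, 83, 54], [104, 80, 52], [200, 158, 105], [126, 97, 66], [107, 81, 53], [94, 72, 49], [67, 52, 34], [86, 66, 43], [87, 66, 45], [86, 66, 43], [95, 74, 47], [97, 77, 49], [83, 62, 43], [80, 62, 41], [80, 62, 43]]
```

```bash
python3 - <<'E'
from h import *
from plant import bot
c=bot.capture("scene");g=cv2.cvtColor(c["pixels"],cv2.COLOR_RGB2GRAY).astype(np.float32)
s=dict(np.load("scene0.npz"));g0=cv2.cvtColor(s["pixels"],cv2.COLOR_RGB2GRAY).astype(np.float32)
def prof(g,y,z,xs,rng):
    P=np.array([proj(c,ctr+C@np.array([x,y,z])) for x in xs],np.float32)
    out=[]
    for d in rng: out.append(cv2.remap(g,P[:,:1].copy(),P[:,1:]+np.float32(d),1).mean())
    return np.round(out).astype(int).tolist()
r=np.arange(-5,12,.5);xs=np.linspace(-10,80,30)
print("now, rel. lid top edge z126",prof(g,-90,126,xs,r))
print("start, rel. rim z100     ",prof(g0,-90,100,xs,r))
print("now, rel. rim z100       ",prof(g,-90,100,xs,r))
print("rim offset px per 26mm",proj(c,ctr+C@np.array([30,-90,100]))-proj(c,ctr+C@np.array([30,-90,126])))
E
```

```text
now, rel. lid top edge z126 [76, 80, 85, 90, 93, 93, 93, 93, 92, 89, 82, 76, 74, 71, 71, 71, 71, 71, 71, 71, 70, 71, 72, 73, 72, 71, 70, 71, 71, 71, 71, 70, 69, 69]
start, rel. rim z100      [59, 57, 53, 54, 71, 104, 139, 160, 159, 139, 109, 85, 73, 70, 71, 71, 72, 73, 73, 73, 73, 72, 72, 72, 73, 74, 74, 74, 74, 74, 73, 72, 70, 70]
now, rel. rim z100        [79, 75, 72, 71, 71, 71, 71, 71, 71, 70, 70, 71, 72, 73, 72, 71, 70, 71, 71, 71, 70, 69, 69, 70, 71, 71, 71, 71, 71, 71, 70, 69, 68, 68]
rim offset px per 26mm [-0.26617986  5.08948176]
```

The lid's front edge sits at its shut height (0.0 px offset, about ±1 mm), using the rim as reference. Handing in.

```bash
python3 -c "
from plant import bot;print(bot.close_job())"
```

```text
the job is handed in; nothing more can be done
None
```

I handed the job in at about 37 s, with the block slot-down on the mat, the stay broken and the lid fully shut; joint 3 briefly read 0.036 rad against its 0.04 limit while I built up the tool's tilt, and the hand-in returned no verdict.

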